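# Swing out the safety strut and lever the heavy lid of the pressing box open

## Robot

A 6-joint arm with a two-finger parallel gripper is mounted at the origin on the work surface. World frame = base frame: x ahead of the robot, y to its left, z up, the work surface at z = 0. Lengths are in m, angles in rad, forces in N, time in s.
With the tool pointing down it reaches from about 0.3 to 0.875 m from the base axis. Payload 6.4 kg.
Tool frame: the origin (TCP) lies between the finger pads; the fingertips stand ctrl.tip_extent ahead of it and the grasp point (between the pads) is the TCP (ctrl.tip_extent is the distance from the TCP to the fingertips, in m); z points along the fingers, y is the line along which they close (so a half turn about z gives the same grasp; the last joint's range is limited). The gripper opens to 85 mm and grips with 20 to 120 N. Pads are 22 mm wide; open, the fingers measure 114 mm over their backs; the gripper's body (76 mm by 85 mm) begins 54 mm behind the grasp point. The pads swing forward as they close: fully open they stand 13 mm farther back than shut.
Start: joints at [-1.39, 0.181, 1.607, -0, 1.354, -0.206], TCP at [0.217, -0.533, 0.25] pointing down, gripper open.
Joint ranges: [-2.99, 2.99], [-0.89, 2.07], [0.3, 2.58], [-1.14, 4.28], [0, 2.63], [-3.12, 3.12]. Speed limits (rad/s): [2.57, 2.57, 3.01, 3.14, 3.14, 3.14].

## Interface

Orientations are given as a unit quaternion [w, x, y, z].
In Python, from bench import ctrl gives the robot as it stands.
- The arm moves only by the tool send_rows, never from a script. Its arguments are lists of equal length, an entry for each row: "dr": the turn, a rotation vector about the tool's x, y, z in units of 6 degrees (1.0 is 6 degrees), a list of three; "xyz": the shift along the tool's x, y, z in cm, a list of three; "jaw": the opening in per cent of the stroke, from 0 (shut) to 100 (fully open). In form: {"dr": [[wx, wy, wz], ...], "xyz": [[dx, dy, dz], ...], "jaw": [jaw, ...]}. A call has exactly 8 rows; each row is the pose to reach, as a shift and turn from the pose commanded when the call began, along the tool's axes at that moment; what a row does not reach only later rows make up. A row lasts 1/8 s, in which the tool goes at most 62.5 mm and 10.7 degrees, less where a joint would pass 70% of its speed; a pose out of reach is approached as far as the arm can. A call with a gripper value outside its range is refused whole. The fingers move at their own pace and stop on an object; the grip force is fixed at half the most. Time passes only in rows, so rows that repeat a pose let the fingers close, or fill a call up. It gives the time, the measured TCP pose, the force, the opening and the grip force at its end, in the units of the state.
- ctrl.get_obs(): the state, without advancing time (a new reading comes with each control period).
- ctrl.camera(name): name is "side" or "top" or "wrist"; returns the picture (400x640x3 uint8, red, green, blue); there is no depth.
- ctrl.calibration(name): a dict with "camera_matrix" (3x3 intrinsics, pixels), "world_from_camera" (4x4, takes a point from camera to world coordinates). Camera axes: x right, y up, looking along -z (the intrinsics and any distortion apply to the point x, -y, -z); pixel columns grow to the right and rows downward; lengths in m; the calibration is good to about 2 mm. A picture is of the moment at which its call begins: read the wrist's pose just before it. calibration takes no time and is no camera call; for the wrist camera it gives the pose at the moment of the call.
- ctrl.hand_in(): hands the job in; it is judged then, once.
The state is a dict: "time_s": time; "q": joint angles; "dq": joint speeds; "joint_efforts": joint torques, N m; "eef_pos": TCP position; "eef_rot": TCP orientation; "wrist_force": force on the tool from outside, world axes, zero at the start; "torque": the same for the moment, N m; "opening": opening from 0.0 (shut) to 1.0 (fully open); "grasp_force": force on a finger pad.
Only numpy, scipy, OpenCV 4.12 (cv2) and the standard library are available. Lean on these libraries where they do the work, as an engineer would, in place of code of your own. Each camera call takes 0.05 s, during which the arm holds its last target. There are 200 camera calls.

## Task

I need to get the leather out of the pressing box: with the fingertips, push the strut's handle post round so that the prop swings fully out from under the lever, then press the lever's long end down to the rubber stop so that the heavy lid is raised, and keep it pressed down there: the program finishes while still holding it. Move the lid only by the lever, do not touch the lid itself, do not lift the lever out of its saddles, and leave the other things on the bench alone.

Things in the scene. Friction and masses are not known exactly. Their poses are not given: they have to be found in the camera images.
- press: Pressing box with its lever gear (fixed; place and turn vary). Origin on the table, below the lever's pivot; +x runs along the lever to the box and lid, -x to its long end, z up. In this frame (mm): base board x -215..185, y -160..100, top z 10; wooden box x 34..182, y -95..95, top z 94; two steel saddles x -22..22, y -28..28, top z 104, carrying the lever's pin at z 90.
- rubber_stop (a point): Centre of the top of the black rubber stop block under the lever's long arm: 30 x 36, top 36 above the table, at (-155, 0) mm in the press frame.
- lever: Loose steel lever (0.4 kg), bar 20 wide x 14 thick, its cross pin resting in open-topped saddles. Origin: pin's centre, 90 above the table. The long arm ends 212 from the pin; the short nose, 65 from it, lies under the lid. At rest the long arm slopes up by 0.28 rad (this frame is level then); down on the rubber stop it slopes down by 0.28.
- paddle (a point): Centre of the top of the flat pad at the lever's long end, 44 along the lever x 36 wide. About 152 above the table at rest, about 47 with the lever on the rubber stop; on the way it stays between x -178 and -190 in the press frame, so a straight downward press works. With the strut out, this takes 3 to 10 N, by the lid's hidden weight.
- lid (a joint): Heavy steel lid (2 to 4 kg), plate 130 x 190 x 16 with a bow handle on top (to 142 above the table), hinged on the box edge farthest from the lever. Angle in rad: 0 shut, about 0.35 with the lever on the rubber stop. It falls shut when the lever is let go.
- lid_front_edge (a point): Middle of the lid's front edge (the one nearest the lever's pivot), 102 above the table when shut.
- strut (a joint): Safety strut: flat steel arm on an upright axis beside the lever. Its inner end carries a square prop (22 x 24, top at 104) that blocks the long arm from below, its outer end a round handle post. Rad: 0 to 0.2 at the start (arm across the lever), up to its stop at 1.57 (arm along the lever, prop clear), turning clockwise from above. Friction holds it; about 1 N at the post moves it.
- strut_handle_top (a point): Centre of the top of the handle post: 14 diameter, standing free from 40 to 104 above the table, 70 from the strut's axis. In the press frame (mm) it is at (-100, -135) at strut angle 0 and at (-170, -65) at 1.57: it is pushed towards the lever's long-end side.
- strut_axis (a point): The strut's turning axis, at (-100, -65) mm in the press frame, 42 above the table.
- spool: Bystander: wooden thread spool, 32 diameter x 40 tall, standing on the base board beside the lever; sizes in mm, origin at its underside's centre.
- wax: Bystander: puck of wax, 44 diameter x 22 tall, on the base board beside the saddles; sizes in mm, origin at its underside's centre.
- dye_bottle: Bystander: amber bottle, 56 diameter x 115 tall, standing on the table; sizes in mm, origin at its underside's centre.
- glue_can: Bystander: can, 76 diameter x 85 tall, standing on the table; sizes in mm, origin at its underside's centre.
- tin_dish: Bystander: shallow steel dish, 120 diameter x 30 tall, on the table; sizes in mm, origin at its underside's centre.
- mallet: Bystander: hammer lying on the table; sizes in mm, origin at its underside's centre (at the handle line's middle underside).
- mould_block: Bystander: wooden block 110 x 75 x 28 lying on the table; sizes in mm, origin at its underside's centre.

How it is judged:
By the outcome, as a careful person would: the job done as asked, in the order asked, and still so for the second after the job is handed in, while the arm keeps its last pose, push and grip.
It also fails if it takes over 45 s, if anything falls off the work surface, if the arm or the gripper's body presses on something with over 40 N, if the wrist force passes 120 N, or if a joint passes its speed limit or range.

## Working session

There is one attempt and no reset: what is moved stays moved. The work goes in short steps, Python scripts to look and compute and a tool call to move; the robot and the scene stay as the last step left them, time stands still between calls to the robot, and variables do not carry over. Pictures are saved under pics/ and viewed, at most 10 in all, crops included, and the job is handed in when it is done.

Besides the shell and the picture viewer there is one more tool, called after "Emit:" as a command line: name --argument value ..., lists and objects as JSON in quotes. send_rows: Moves the arm, as the interface text tells. Its arguments: {"type":"object","properties":{"dr":{"type":"array","items":{"type":"array","items":{"type":"number"}}},"xyz":{"type":"array","items":{"type":"array","items":{"type":"number"}}},"jaw":{"type":"array","items":{"type":"number"}}},"required":["dr","xyz","jaw"]}

```bash
mkdir -p pics; python3 - <<'E'
from bench import ctrl
import cv2,numpy as np
for n in("top","side"):
    im=ctrl.camera(n); cv2.imwrite(f"pics/{n}0.png",im[:,:,::-1]); c=ctrl.calibration(n)
    print(n,np.round(c["camera_matrix"],1).tolist(),np.round(c["world_from_camera"],3).tolist(),[k for k in c])
o=ctrl.get_obs(); print(o["eef_pos"],o["eef_rot"],o["wrist_force"],ctrl.tip_extent)
E
```

```text
top [[465.5, 0.0, 321.4], [0.0, 465.5, 205.8], [0.0, 0.0, 1.0]] [[-0.03, 0.986, -0.164, 0.263], [-0.999, -0.026, 0.027, 0.011], [0.022, 0.165, 0.986, 1.389], [0.0, 0.0, 0.0, 1.0]] ['camera_matrix', 'world_from_camera']
side [[502.8, 0.0, 320.6], [0.0, 502.8, 189.7], [0.0, 0.0, 1.0]] [[0.994, 0.078, -0.082, 0.402], [-0.111, 0.563, -0.819, -1.144], [-0.018, 0.822, 0.569, 0.885], [0.0, 0.0, 0.0, 1.0]] ['camera_matrix', 'world_from_camera']
[ 0.21682679 -0.53204835  0.24948801] [-7.81897135e-04  9.81357606e-01  1.92189066e-01  9.25194718e-06] [ 0.55957227 -0.50129586  0.37920734] 0.019
```

View pics/top0.png

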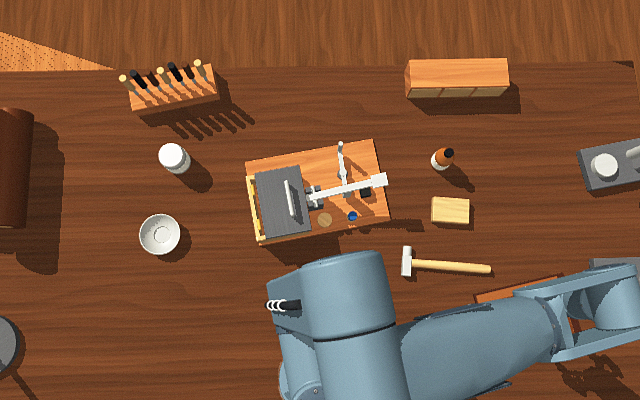

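View pics/side0.png

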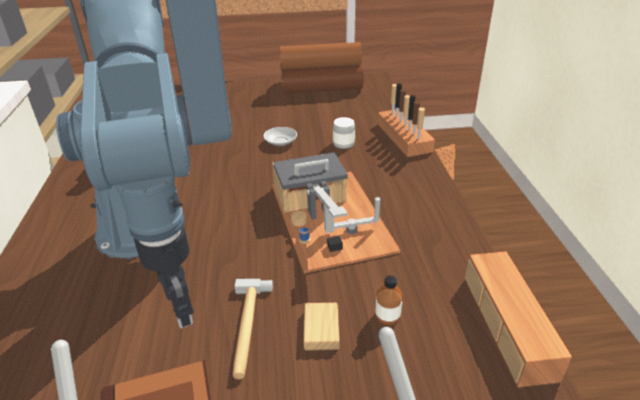

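The top view shows the press with the box to the left (+y), the paddle at about (378,180), the handle post at about (340,143), and the bottle at about (442,160). In the side view the paddle is near (330,225) and the post near (377,200). I'll enlarge both to get better pixel positions.

```bash
cat > h.py <<'E'
from bench import ctrl
import cv2,numpy as np
def ray(n,p):
    c=ctrl.calibration(n);K=c["camera_matrix"];T=np.array(c["world_from_camera"])
    d=np.linalg.inv(K)@[p[0],p[1],1.]; return T[:3,3],T[:3,:3]@(d*[1,-1,-1])
def plane(n,p,z):
    o,d=ray(n,p); return o+d*(z-o[2])/d[2]
def tri(pt,ps,a="top",b="side"):
    o1,d1=ray(a,pt);o2,d2=ray(b,ps)
    s=np.linalg.lstsq(np.c_[d1,-d2],o2-o1,rcond=None)[0]
    A,B=o1+s[0]*d1,o2+s[1]*d2
    return (A+B)/2,np.linalg.norm(A-B)
def proj(n,P):
    c=ctrl.calibration(n);T=np.linalg.inv(c["world_from_camera"]);p=T[:3,:3]@P+T[:3,3];p=p*[1,-1,-1]
    u=c["camera_matrix"]@p;return u[:2]/u[2]
E
python3 - <<'E'
from h import *
a=cv2.imread("pics/top0.png")[130:255,235:400]; b=cv2.imread("pics/side0.png")[150:280,260:410]
A=cv2.resize(a,None,fx=4.8,fy=4.8,interpolation=cv2.INTER_CUBIC)
cv2.imwrite("pics/top1.png",A); cv2.imwrite("pics/side1.png",cv2.resize(b,None,fx=4.6,fy=4.6,interpolation=cv2.INTER_CUBIC))
c=np.array([plane("top",p,.01) for p in[(246,160),(375,140),(390,222),(260,244)]]);print(c.round(3),np.linalg.norm(c-np.roll(c,-1,0),axis=1))
print(tri((340,143),(377,200)),plane("top",(378,180),.152),plane("top",(340,143),.104))
E
```

```text
[[ 0.64   0.199  0.01 ]
 [ 0.694 -0.198  0.01 ]
 [ 0.438 -0.231  0.01 ]
 [ 0.383  0.158  0.01 ]] [0.40039321 0.25805088 0.39278859 0.26005888]
(array([ 0.65859477, -0.08303463,  0.10110257]), np.float64(0.0014343479063653043)) [ 0.53666073 -0.17925524  0.152     ] [ 0.65845406 -0.08284765  0.104     ]
```

View pics/top1.png

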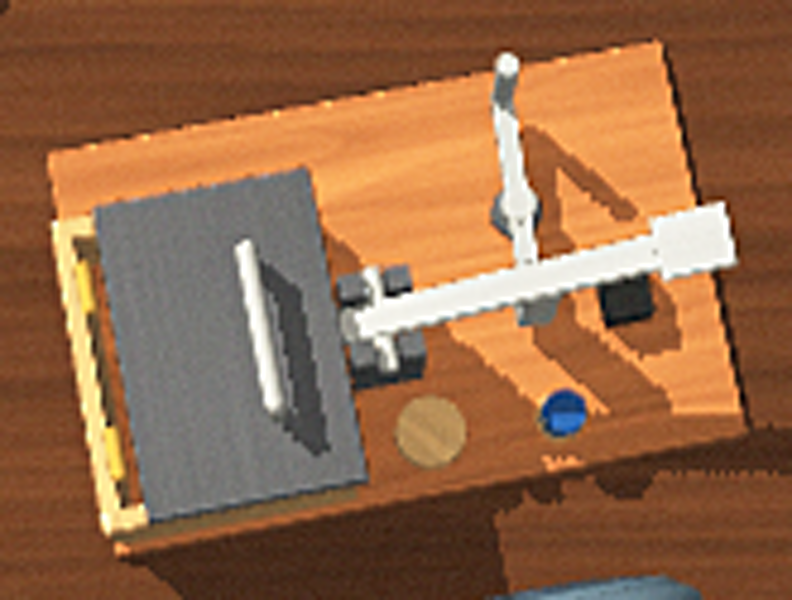

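View pics/side1.png

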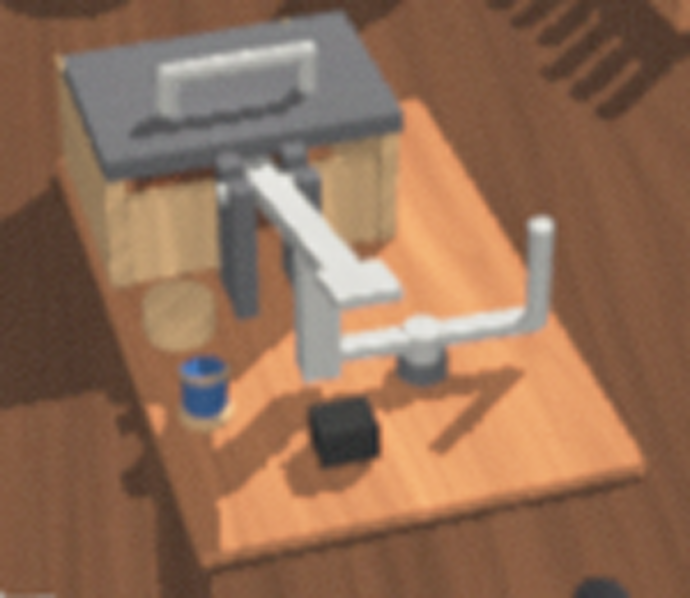

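The enlarged top view puts the paddle centre at (693,240), which is (379.4,180) in the full image, and the post top at (507,62), which is (340.6,142.9). In the side view the paddle is at (338.7,211.5) and the post at (377.6,198.3). The spool and the wax sit on the far side of the lever, away from the post's path. Next I fit the press frame and plan the push.

```bash
python3 - <<'E'
from h import *
pt,e1=tri((340.6,142.9),(377.6,198.3)); pd,e2=tri((379.4,180),(338.7,211.5)); print("post",pt,e1,"paddle",pd,e2)
W=np.array([plane("top",p,.01)[:2] for p in[(235+48/4.8,130+155/4.8),(235+660/4.8,130+42/4.8),(235+748/4.8,130+432/4.8),(235+118/4.8,130+552/4.8)]])
L=np.array([[185,-160],[-215,-160],[-215,100],[185,100]])/1e3
U,S,V=np.linalg.svd((L-L.mean(0)).T@(W-W.mean(0))); R=V.T@U.T; t=W.mean(0)-R@L.mean(0)
print("R",R,"t",t,"yaw",np.degrees(np.arctan2(R[1,0],R[0,0])),"res",(L@R.T+t-W).round(4).tolist())
inv=lambda w:(R.T@(w[:2]-t)*1e3).round(1)
print("post in press",inv(pt),"paddle",inv(pd), "stop",inv(plane("top",(235+628/4.8,130+290/4.8),.036)))
np.savez("press.npz",R=R,t=t)
o=ctrl.get_obs();q=o["eef_rot"]
from scipy.spatial.transform import Rotation as Ro
T=Ro.from_quat([q[1],q[2],q[3],q[0]]).as_matrix()
w=lambda p,z:np.r_[R@(np.array(p)/1e3)+t,z]
N=R@np.array([-1,1])/2**.5; print("turn deg", np.degrees(np.arctan2(-N[1],-N[0]))-np.degrees(np.arctan2(T[1,0],T[0,0])))
for P in[w((-100+23,-135-23),.21)]: print(P,(T.T@(P-o["eef_pos"])*100).round(2))
E
```

```text
post [ 0.65837348 -0.08436983  0.1071293 ] 0.0011949554884310798 paddle [ 0.53900818 -0.18348662  0.14957341] 0.0037259810197723072
R [[-0.16332316 -0.98657263]
 [ 0.98657263 -0.16332316]] t [ 0.50716602 -0.00584066] yaw 99.3998370196409 res [[0.0015, 0.0012], [0.0015, -0.0012], [-0.0008, -0.0008], [-0.0022, 0.0008]]
post in press [-102.2 -136.4] paddle [-180.5   -2.4] stop [-155.3    1. ]
turn deg 32.23871763263919
[ 0.67562037 -0.05600169  0.21      ] [ 60.45 -26.78   4.01]
```

Emit:
send_rows --dr '[[0, 0, -0.7], [0, 0, -1.4], [0, 0, -2.1], [0, 0, -2.8], [0, 0, -3.5], [0, 0, -4.2], [0, 0, -4.8], [0, 0, -5.4]]' --xyz '[[4, -1.8, 0], [8.5, -3.8, 0], [13, -5.8, 0], [17.5, -7.8, 0], [22, -9.8, 0], [26.5, -11.8, 0], [31, -13.8, 0], [35, -15.5, 0]]' --jaw '[0, 0, 0, 0, 0, 0, 0, 0]'

```text
time_s: 1.1
eef_pos: [0.4834, -0.2553, 0.25]
eef_rot: [-0.0, 0.888, 0.46, -0.0]
wrist_force: [0.2, -0.0, 0.1]
opening: 0.005
grasp_force: 0.0
```

```bash
cat >> h.py <<'E'
from scipy.spatial.transform import Rotation as Ro
D=np.load("press.npz");R=D["R"];t=D["t"]
w=lambda p,z:np.r_[R@(np.array(p)/1e3)+t,z]
def st(*targets):
    o=ctrl.get_obs();q=o["eef_rot"];T=Ro.from_quat([q[1],q[2],q[3],q[0]]).as_matrix();p=o["eef_pos"]
    print("t",round(o["time_s"],2),"press",(R.T@(p[:2]-t)*1e3).round(1),"z",p[2].round(4),"F",o["wrist_force"].round(1),"Fp",(R.T@o["wrist_force"][:2]).round(1),"open",o["opening"],"q6",o["q"][5].round(2))
    print("toolx in press deg",np.degrees(np.arctan2(*(R.T@T[:2,0])[::-1])).round(1),"tz",T[:,2].round(3))
    for P in targets: print((np.array(P)*1e3).round(),"->",(T.T@(P-p)*100).round(2))
    return o
E
python3 -c "
from h import *
st(w((-77,-158),.25),w((-77,-158),.094))"
```

```text
t 1.1 press [-242.2   64.1] z 0.25 F [ 0.2 -0.   0.1] Fp [-0.1 -0.2] open 0.005010128294866951 q6 -0.09
toolx in press deg -44.7 tz [-0.  0. -1.]
[676. -56. 250.] -> [27.37  4.17 -0.  ]
[676. -56.  94.] -> [27.37  4.18 15.6 ]
```

Emit:
send_rows --dr '[[0, 0, 0], [0, 0, 0], [0, 0, 0], [0, 0, 0], [0, 0, 0], [0, 0, 0], [0, 0, 0], [0, 0, 0]]' --xyz '[[4.5, 0.7, 0], [9, 1.4, 0], [13.5, 2.1, 0], [18, 2.8, 0], [22.5, 3.5, 0], [27.4, 4.2, 0], [27.4, 4.2, 4], [27.4, 4.2, 8]]' --jaw '[0, 0, 0, 0, 0, 0, 0, 0]'

```text
time_s: 2.1
eef_pos: [0.676, -0.0571, 0.169]
eef_rot: [0.0, 0.888, 0.459, 0.0]
wrist_force: [-0.1, -0.3, -0.8]
opening: 0.004
grasp_force: 0.0
```

```bash
python3 - <<'E'
from h import *
st(w((-77,-158),.094))
for n in("wrist","side"):
    im=ctrl.camera(n); cv2.imwrite(f"pics/{n}2.png",im[:,:,::-1])
o=ctrl.get_obs();print(proj("wrist",w((-102,-136),.104)),proj("wrist",w((-184,0),.152)),proj("wrist",o["eef_pos"]-[0,0,.019]))
a=cv2.imread("pics/side2.png")[150:280,260:410];b=cv2.imread("pics/wrist2.png")
cv2.imwrite("pics/m2.png",np.vstack([b[:380],cv2.resize(a,(248,216))[:, :].copy() if 0 else cv2.copyMakeBorder(cv2.resize(a,(253,219)),0,0,0,387,cv2.BORDER_CONSTANT)]))
E
```

```text
t 2.1 press [ -78.2 -158.2] z 0.169 F [-0.1 -0.3 -0.8] Fp [-0.2  0.2] open 0.004288288067103967 q6 0.36
toolx in press deg -44.7 tz [ 0. -0. -1.]
[676. -56.  94.] -> [ 0.07 -0.1   7.5 ]
[321.90836988 267.91492584] [268.11378398 490.53770934] [315.03215132 255.79330731]
```

View pics/m2.png

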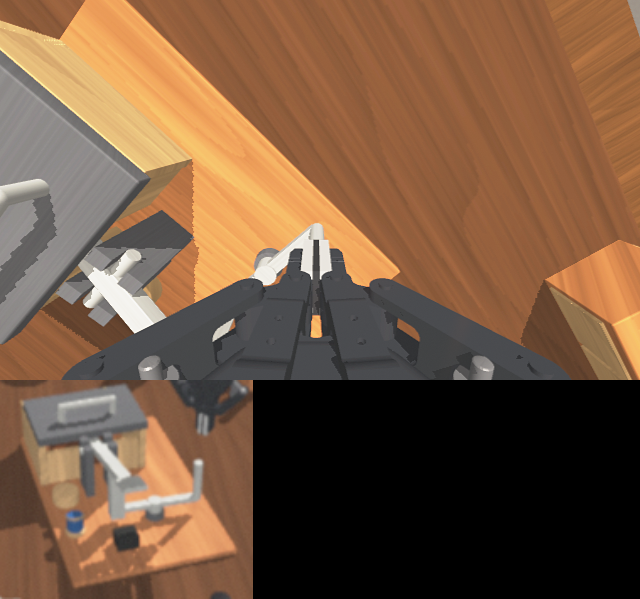

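The wrist view shows the post end at (317,230), just beyond the fingertips at about (320,250). The projection puts the post top at (322,268), so I'm checking which end of the post this is.

```bash
python3 - <<'E'
from h import *
o=ctrl.get_obs();tip=o["eef_pos"]-[0,0,.019]
for n in("wrist","side"):
    print(n,[proj(n,x).round() for x in(w((-102,-136),.104),w((-102,-136),.04),w((-100,-65),.042),w((0,-28),.104),w((185,-160),.01),w((-215,-160),.01),tip)])
print(np.array(ctrl.calibration("wrist")["world_from_camera"]).round(3))
E
```

```text
wrist [array([322., 268.]), array([321., 234.]), array([269., 280.]), array([122., 271.]), array([102., -24.]), array([407., 277.]), array([315., 256.])]
side [array([377., 199.]), array([376., 218.]), array([351., 222.]), array([327., 185.]), array([351., 172.]), array([400., 252.]), array([381., 180.])]
[[ 0.815  0.554  0.171  0.715]
 [-0.58   0.783  0.224  0.001]
 [-0.01  -0.282  0.959  0.287]
 [ 0.     0.     0.     1.   ]]
```

The rounded end I saw is the post's base, predicted at (321,234), so the fit agrees. Now I descend beside the post and begin the push.

Emit:
send_rows --dr '[[0, 0, 0], [0, 0, 0], [0, 0, 0], [0, 0, 0], [0, 0, 0], [0, 0, 0], [0, 0, 0], [0, 0, 0]]' --xyz '[[0, 0, 2.5], [0, 0, 5], [0, 0, 7.5], [0, 0, 7.5], [-0.7, 0, 7.5], [-1.4, 0, 7.5], [-2.2, 0.6, 7.5], [-3.0, 1.1, 7.5]]' --jaw '[0, 0, 0, 0, 0, 0, 0, 0]'

```text
time_s: 3.2
eef_pos: [0.6693, -0.089, 0.0977]
eef_rot: [0.001, 0.889, 0.458, 0.003]
wrist_force: [4.1, 4.2, 0.6]
opening: 0.0
grasp_force: 3.0
```

```bash
python3 -c "
from h import *
st()"
```

```text
t 3.2 press [-108.5 -146.4] z 0.0977 F [4.1 4.2 0.6] Fp [ 3.5 -4.7] open 0.00040667749847502724 q6 0.31
toolx in press deg -44.8 tz [ 0.006  0.    -1.   ]
```

Emit:
send_rows --dr '[[0, 0, 0], [0, 0, 0], [0, 0, 0], [0, 0, 0], [0, 0, 0], [0, 0, 0], [0, 0, 0], [0, 0, 0]]' --xyz '[[-0.7, 0.3, 0], [-1.4, 0.55, 0], [-2.1, 0.75, 0], [-2.8, 0.85, 0], [-3.5, 0.9, 0], [-4.2, 0.8, 0], [-5.0, 0.6, 0], [-5.8, 0.4, 0]]' --jaw '[0, 0, 0, 0, 0, 0, 0, 0]'

```text
time_s: 4.2
eef_pos: [0.6363, -0.1388, 0.0955]
eef_rot: [-0.0, 0.889, 0.458, -0.0]
wrist_force: [0.9, 1.7, 0.3]
opening: 0.002
grasp_force: 0.8
```

```bash
python3 - <<'E'
from h import *
st()
im=ctrl.camera("side")[:,:,::-1]; top=ctrl.camera("top")[:,:,::-1]
cv2.imwrite("pics/m3.png",np.hstack([cv2.resize(im[150:280,260:410],(450,390),interpolation=cv2.INTER_CUBIC),cv2.resize(top[120:250,300:416],(348,390),interpolation=cv2.INTER_CUBIC)]))
E
```

```text
t 4.2 press [-152.2 -105.7] z 0.0955 F [0.9 1.7 0.3] Fp [ 1.5 -1.2] open 0.0015071914009108342 q6 0.22
toolx in press deg -44.8 tz [-0.  0. -1.]
```

View pics/m3.png

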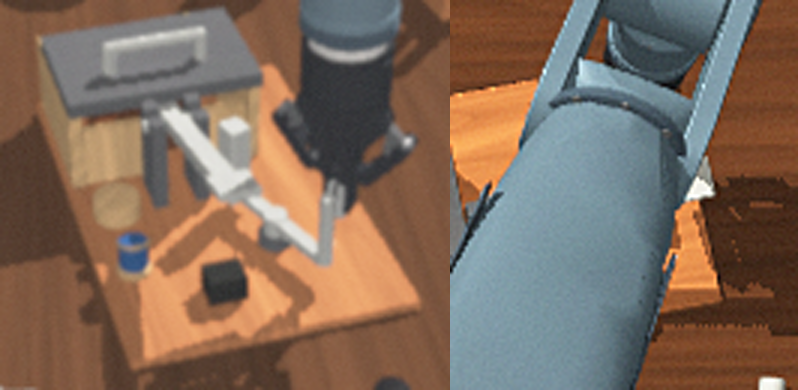

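The side view (left panel) shows the post at about (328,220) with the finger behind it. The prop, at about (235,145), has already swung out from under the lever. I'll finish the arc to the strut's stop.

Emit:
send_rows --dr '[[0, 0, 0], [0, 0, 0], [0, 0, 0], [0, 0, 0], [0, 0, 0], [0, 0, 0], [0, 0, 0], [0, 0, 0]]' --xyz '[[-0.5, -0.2, 0], [-1.0, -0.5, 0], [-1.5, -0.8, 0], [-1.9, -1.1, 0], [-2.2, -1.4, 0], [-2.4, -1.6, 0], [-2.5, -1.7, 0], [-2.5, -1.7, 0]]' --jaw '[0, 0, 0, 0, 0, 0, 0, 0]'

```text
time_s: 5.3
eef_pos: [0.6138, -0.1465, 0.0961]
eef_rot: [0.002, 0.889, 0.458, 0.006]
wrist_force: [24.2, 10.7, -10.9]
opening: -0.003
grasp_force: 11.0
```

```bash
python3 -c "
from h import *
st()"
```

```text
t 5.3 press [-156.2  -82.2] z 0.0961 F [ 24.2  10.7 -10.9] Fp [  6.6 -25.6] open -0.002641030176177437 q6 0.19
toolx in press deg -44.8 tz [ 0.013  0.002 -1.   ]
```

The force is 26 N against the strut's stop, so it is fully round. I back off, go up and check.

Emit:
send_rows --dr '[[0, 0, 0], [0, 0, 0], [0, 0, 0], [0, 0, 0], [0, 0, 0], [0, 0, 0], [0, 0, 0], [0, 0, 0]]' --xyz '[[1.0, 0.4, 0], [2.5, 0.4, 0], [4, 0.4, 0], [4, 0.4, -3], [4, 0.4, -6.5], [4, 0.4, -10], [4, 0.4, -13], [4, 0.4, -13]]' --jaw '[0, 0, 0, 0, 0, 0, 0, 0]'

```text
time_s: 6.3
eef_pos: [0.6367, -0.1188, 0.2286]
eef_rot: [0.002, 0.889, 0.459, 0.002]
wrist_force: [1.0, 0.0, -0.1]
opening: -0.003
grasp_force: 0.0
```

```bash
python3 - <<'E'
from h import *
st(w((-186,0),.205))
im=ctrl.camera("side")[:,:,::-1]; wr=ctrl.camera("wrist")[:,:,::-1]
for n in("side",):print([proj(n,x).round() for x in(w((-170,-65),.104),w((-184,0),.152))])
cv2.imwrite("pics/m4.png",np.hstack([cv2.resize(im[150:280,260:410],(450,390),interpolation=cv2.INTER_CUBIC),cv2.resize(wr,(350,219))[:, :] if 0 else cv2.copyMakeBorder(cv2.resize(wr,(350,219)),0,171,0,0,cv2.BORDER_CONSTANT)]))
E
```

```text
t 6.3 press [-132.6 -109.3] z 0.2286 F [ 1.   0.  -0.1] Fp [-0.1 -1. ] open -0.002525578536410172 q6 0.25
toolx in press deg -44.8 tz [ 0.005 -0.002 -1.   ]
[ 538. -189.  205.] -> [-11.5   -4.     2.32]
[array([360., 219.]), array([337., 212.])]
```

View pics/m4.png

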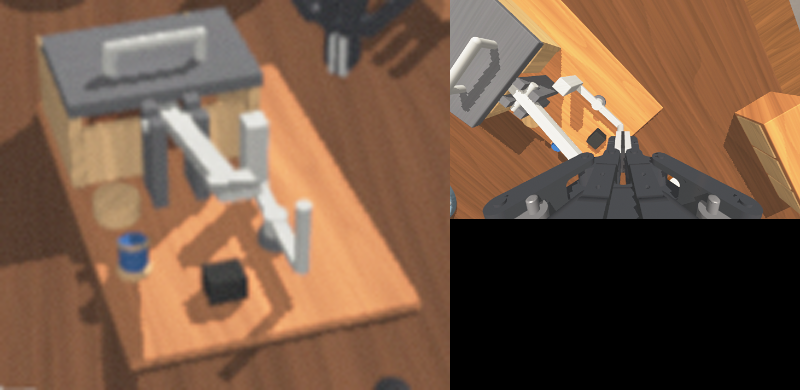

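The side view has the post top at (302,207), which is (360.7,219) in the full image. The prediction for strut angle 1.57 was (360,219), so the prop is fully clear. I move above the paddle.

Emit:
send_rows --dr '[[0, 0, 0], [0, 0, 0], [0, 0, 0], [0, 0, 0], [0, 0, 0], [0, 0, 0], [0, 0, 0], [0, 0, 0]]' --xyz '[[-3, -1, 0], [-6, -2, 0], [-9, -3.1, 0], [-11.5, -4, 0], [-11.5, -4, 1], [-11.5, -4, 2.2], [-11.5, -4, 2.2], [-11.5, -4, 2.2]]' --jaw '[0, 0, 0, 0, 0, 0, 0, 0]'

```text
time_s: 7.4
eef_pos: [0.5361, -0.1887, 0.2029]
eef_rot: [-0.0, 0.889, 0.459, -0.0]
wrist_force: [0.2, -0.5, 0.5]
opening: 0.0
grasp_force: 0.0
```

```bash
python3 - <<'E'
from h import *
o=st(w((-186,0),.171),w((-186,0),.064))
wr=ctrl.camera("wrist")[:,:,::-1]; s=ctrl.camera("side")[:,:,::-1]
print(proj("wrist",o["eef_pos"]-[0,0,.019]),[proj("wrist",w(p,.152)).round() for p in((-206,-18),(-206,18),(-162,18),(-162,-18))])
cv2.imwrite("pics/m5.png",np.hstack([wr[150:,150:500],cv2.resize(s[150:280,260:410],(450,390))[:250]]))
E
```

```text
t 7.4 press [-185.1    1.3] z 0.2029 F [ 0.2 -0.5  0.5] Fp [-0.5 -0.1] open 0.0002879916934256902 q6 0.07
toolx in press deg -44.8 tz [-0.001  0.    -1.   ]
[ 538. -189.  171.] -> [0.03 0.16 3.19]
[ 538. -189.   64.] -> [ 0.03  0.16 13.89]
[314.19653216 255.11349149] [array([356., 235.]), array([319., 269.]), array([272., 227.]), array([310., 190.])]
```

View pics/m5.png

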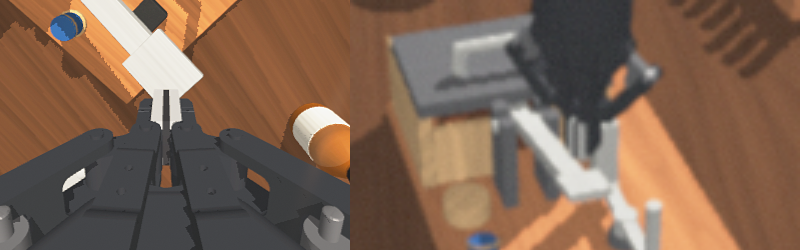

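The wrist view has the paddle's corners at (308,178), (273,215) and (353,222). That is about 12 px beyond the prediction, so I shift 5 mm along tool +x and press down.

Emit:
send_rows --dr '[[0, 0, 0], [0, 0, 0], [0, 0, 0], [0, 0, 0], [0, 0, 0], [0, 0, 0], [0, 0, 0], [0, 0, 0]]' --xyz '[[0.5, 0, 1], [0.5, 0, 2], [0.5, 0, 3], [0.5, 0, 3.8], [0.5, 0, 4.6], [0.5, 0, 5.4], [0.5, 0, 6.2], [0.5, 0, 7.0]]' --jaw '[0, 0, 0, 0, 0, 0, 0, 0]'

```text
time_s: 8.5
eef_pos: [0.5405, -0.1877, 0.1352]
eef_rot: [0.003, 0.889, 0.458, 0.001]
wrist_force: [0.4, -4.3, 10.0]
opening: 0.001
grasp_force: 4.2
```

```bash
python3 -c "
from h import *
st()"
```

```text
t 8.5 press [-184.9   -3.2] z 0.1352 F [ 0.4 -4.3 10. ] Fp [-4.3  0.3] open 0.0009017104119407458 q6 0.08
toolx in press deg -44.9 tz [ 0.005 -0.005 -1.   ]
```

Emit:
send_rows --dr '[[0, 0, 0], [0, 0, 0], [0, 0, 0], [0, 0, 0], [0, 0, 0], [0, 0, 0], [0, 0, 0], [0, 0, 0]]' --xyz '[[0, 0, 0.8], [0, 0, 1.7], [0, 0, 2.6], [0, 0, 3.5], [0, 0, 4.4], [0, 0, 5.2], [0, 0, 5.9], [0, 0, 6.5]]' --jaw '[0, 0, 0, 0, 0, 0, 0, 0]'

```text
time_s: 9.5
eef_pos: [0.5399, -0.1852, 0.0695]
eef_rot: [0.001, 0.889, 0.458, 0.001]
wrist_force: [-5.8, 8.8, 38.6]
opening: -0.001
grasp_force: 17.9
```

```bash
python3 -c "
from h import *
st()"
```

```text
t 9.5 press [-182.3   -3. ] z 0.0695 F [-5.8  8.8 38.6] Fp [9.6 4.3] open -0.0005332660293052722 q6 0.08
toolx in press deg -44.9 tz [ 0.003 -0.    -1.   ]
```

The vertical force jumped to 39 N with the tip at z 0.050, which fits the lever being on the stop. I let it settle and look.

Emit:
send_rows --dr '[[0, 0, 0], [0, 0, 0], [0, 0, 0], [0, 0, 0], [0, 0, 0], [0, 0, 0], [0, 0, 0], [0, 0, 0]]' --xyz '[[0, 0, 0], [0, 0, 0], [0, 0, 0], [0, 0, 0], [0, 0, 0], [0, 0, 0], [0, 0, 0], [0, 0, 0]]' --jaw '[0, 0, 0, 0, 0, 0, 0, 0]'

```text
time_s: 10.5
eef_pos: [0.5399, -0.1852, 0.0701]
eef_rot: [0.001, 0.889, 0.458, 0.001]
wrist_force: [-2.0, 4.1, 13.6]
opening: -0.002
grasp_force: 6.3
```

```bash
python3 - <<'E'
from h import *
st()
s=ctrl.camera("side")[:,:,::-1]; wr=ctrl.camera("wrist")[:,:,::-1]
cv2.imwrite("pics/m6.png",np.hstack([cv2.resize(s[140:290,250:410],(427,400),interpolation=cv2.INTER_CUBIC),wr[:,120:490]]))
st()
E
```

```text
t 10.5 press [-182.3   -3. ] z 0.0701 F [-2.   4.1 13.6] Fp [4.4 1.3] open -0.0015152005292703359 q6 0.08
toolx in press deg -44.8 tz [ 0.003 -0.    -1.   ]
t 10.6 press [-182.3   -3. ] z 0.0701 F [-2.   3.3 14.2] Fp [3.6 1.4] open 0.003088202826486503 q6 0.08
toolx in press deg -44.8 tz [ 0.003 -0.    -1.   ]
```

View pics/m6.png

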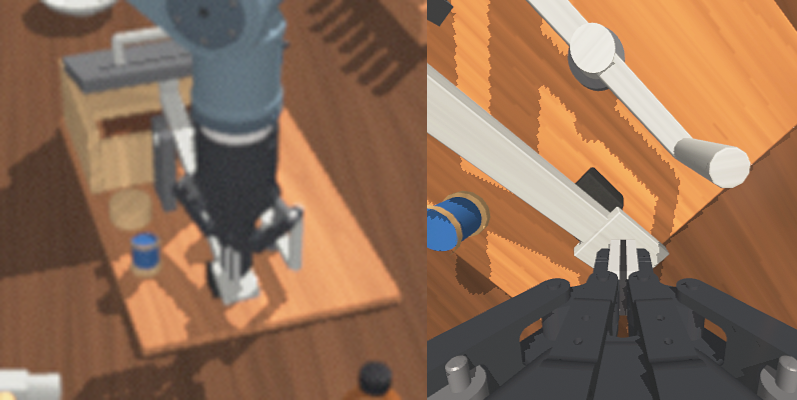

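The side view shows the lid raised and the fingertips on the lowered paddle at about (235,290). The wrist view shows the paddle at (622,245) with the strut clear. I press a little more to confirm it is on the stop and hold it firmly.

Emit:
send_rows --dr '[[0, 0, 0], [0, 0, 0], [0, 0, 0], [0, 0, 0], [0, 0, 0], [0, 0, 0], [0, 0, 0], [0, 0, 0]]' --xyz '[[0, 0, 0.1], [0, 0, 0.2], [0, 0, 0.2], [0, 0, 0.2], [0, 0, 0.2], [0, 0, 0.2], [0, 0, 0.2], [0, 0, 0.2]]' --jaw '[0, 0, 0, 0, 0, 0, 0, 0]'

```text
time_s: 11.6
eef_pos: [0.5401, -0.1852, 0.0696]
eef_rot: [0.001, 0.889, 0.458, 0.001]
wrist_force: [-6.8, 6.6, 27.4]
opening: 0.0
grasp_force: 11.8
```

```bash
python3 -c "
from h import *
st()"
```

```text
t 11.6 press [-182.4   -3.2] z 0.0696 F [-6.8  6.6 27.4] Fp [7.6 5.7] open 0.000465234481446121 q6 0.08
toolx in press deg -44.8 tz [ 0.003 -0.    -1.   ]
```

```bash
python3 -c "
from h import *
print(ctrl.hand_in())"
```

```text
the job is handed in; nothing more can be done
None
```

The job is handed in: the strut is fully out (1.57 rad), and the lever is down on the rubber stop with the lid raised, still held there with about 27 N.

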